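Reset the tripped breaker on the bench supply panel

TASK

One of the three breakers on the flat supply panel has tripped: its orange lever stands about half-way, upright, while one neighbour is on and the other is switched off on purpose. Reset the tripped one: push its lever fully off (to the end with the white strip), and only then throw it fully on (to the end with the green strip). Leave the other two levers as they are and let go.

Things in the scene. Friction and masses are not known exactly. Their poses are not given: they have to be found in the camera images.
- breaker_tripped: The tripped breaker: fixed black housing 112 (x) by 62 (y) mm, 29 mm tall, on a fixed panel. Origin: centre of its underside, 35 mm above the table; z up; x runs level from the white strip (off end) to the green strip (on end), roughly ahead. The lever's hinge runs along y, 22 mm above the origin. The lever: orange bar 10 mm thick, 18 wide (y), head 14 x 22, its end 66 mm from the hinge.
- lever_tripped (a joint): Its lever, rad: 0 = fully off, leaning 0.6 from upright towards the breaker's -x (white strip); 0.6 = upright; 1.2 = fully on, leaning 0.6 towards +x (green strip). Starts tripped, at 0.45 to 0.75. Hard stops at 0 and 1.2; between them only friction, about 1.5 N at the lever's end (3 N pushed half-way down), no spring: it stays where it is left.
- lever_on (a joint): The same lever on the identical neighbouring breaker that is on; reads 1.2 and must stay there. The three breakers stand side by side along y, 85 mm from centre to centre, in an order that varies.
- lever_off (a joint): The same lever on the third breaker, switched off on purpose; reads 0 and must stay there. The panel under all three is a white and grey box, 136 x 270 x 35 mm, lying on the table.

How it is judged:
By the outcome, as a careful person would: the job done as asked, in the order asked, and still so for the second after the job is handed in, with the robot touching nothing.
It also fails if it takes over 32 s, if anything falls off the work surface, if the arm or the gripper's body presses on something with over 40 N, if the wrist force passes 120 N, or if a joint passes its speed limit or range.

ROBOT

A 6-joint arm with a two-finger parallel gripper is mounted at the origin on the work surface; the furniture and walls round the work are solid. World frame = base frame: x ahead of the robot, y to its left, z up, the work surface at z = 0. Lengths are in m, angles in rad, forces in N, time in s.
With the tool pointing down it reaches from about 0.375 to 0.9 m from the base axis. Payload 3.1 kg.
Tool frame: the origin (TCP) lies on the centre line of the jaws, within the pads' length; the fingertips stand 8 mm ahead of it and the grasp point (between the pads) lies 11 mm behind it; z points along the fingers, y is the line along which they close (so a half turn about z gives the same grasp; the last joint's range is limited). The gripper opens to 87 mm and grips with 3 to 60 N. Pads are 19 mm wide; open, the fingers measure 117 mm over their backs; the gripper's body (75 mm by 190 mm) begins 51 mm behind the grasp point.
Start: joints at [-1.367, 0.527, 1.433, -0, 1.181, -0.178], TCP at [0.233, -0.58, 0.231] pointing down, gripper open.
Joint ranges: [-3.08, 3.08], [-0.75, 2.2], [0.22, 2.44], [-1.43, 4.57], [0, 2.65], [-2.85, 2.85]. Speed limits (rad/s): [2.79, 2.79, 3.14, 3.14, 3.14, 3.14].

INTERFACE

Orientations are given as a unit quaternion [x, y, z, w].
In Python, from rig import robot gives the robot as it stands. The module is installed in compiled form; this text tells all that it offers.
- The arm moves only by the tool send_rows, never from a script. Its argument "increments" is one flat list of numbers, 7 for each row, row after row: the turn, a rotation vector about the world's x, y, z in rad, then the shift along the world's x, y, z in cm, then the opening, from 0 (shut) to 1 (fully open). A call has 1 to 20 rows; each row shifts and turns the commanded pose from where the row before left it; what a row does not reach is not made up. A row lasts 1/12 s, in which the tool goes at most 41.7 mm and 7.16 degrees, less where a joint would pass 70% of its speed; a pose out of reach is approached as far as the arm can. A call is refused whole if a number of a shift passes 4.17 or a number of a turn 0.125, either way. A call with a gripper value outside its range is refused whole. The fingers move at their own pace and stop on an object; "newtons" is the grip in N (left out, the last holds). Time passes only in rows, so rows that do not move let the fingers close. It gives the time, the measured TCP pose, the force, the opening and the grip force at its end, in the units of the state.
- robot.get_obs(): the state, without advancing time (a new reading comes with each control period).
- robot.camera(name): name is "side" or "top"; returns a dict with "image" (420x560x3 uint8, red, green, blue), "range_z" (420x560 float32, m along the optical axis (not along the pixel's ray), 0 where there is no reading), "fx", "fy", "cx", "cy" (pixels), "R" (3x3) and "t" (3): a world point X has camera coordinates R X + t. Camera axes: x right, y down, z forward; pixel columns grow to the right and rows downward; lengths in m; the calibration is good to about 2 mm. A picture is of the moment at which its call begins.
- robot.hand_in(): hands the job in; it is judged then, once.
The state is a dict: "time": time; "q": joint angles; "joint_velocities": joint speeds; "joint_torque": joint torques, N m; "position": TCP position; "tool_rot": TCP orientation; "ft_force": force on the tool from outside, world axes, zero at the start; "moment": the same for the moment, N m; "grip_width": finger opening in m; "grip_force": force on a finger pad.
Only numpy, scipy, OpenCV 4.12 (cv2) and the standard library are available. Lean on these libraries where they do the work, as an engineer would, in place of code of your own. Each camera call takes 0.05 s, during which the arm holds its last target. There are 200 camera calls.

## Working session

There is one attempt and no reset: what is moved stays moved. The work goes in short steps, Python scripts to look and compute and a tool call to move; the robot and the scene stay as the last step left them, time stands still between calls to the robot, and variables do not carry over. Pictures are saved under pics/ and viewed, at most 10 in all, crops included, and the job is handed in when it is done.

Besides the shell and the picture viewer there is one more tool, called after "Call:" as a command line: name --argument value ..., lists and objects as JSON in quotes. send_rows: Moves the arm, as the interface text tells. Its arguments: {"type":"object","properties":{"increments":{"type":"array"},"newtons":{"type":"number"}},"required":["increments"]}

```bash
mkdir -p pics; cat > h.py <<'E'
import numpy as np,cv2
from rig import robot
def shot(n,f):
    c=robot.camera(n); cv2.imwrite(f,c["image"][:,:,::-1]); np.savez(f+'.npz',**c); return c
def pt(c,u,v):
    z=float(c["range_z"][v,u]); p=np.array([(u-c["cx"])/c["fx"]*z,(v-c["cy"])/c["fy"]*z,z])
    return c["R"].T@(p-c["t"])
E
python3 - <<'E'
from h import *
a=shot("top","pics/t1.png");b=shot("side","pics/s1.png")
o=robot.get_obs();print(o["time"],o["position"],o["tool_rot"],o["grip_width"])
E
```

```text
0.1 [ 0.23275119 -0.57933296  0.22965534] [ 9.81838358e-01  1.89716673e-01 -1.45171496e-05 -1.01125792e-03] 0.08717078006429689
```

View pics/t1.png

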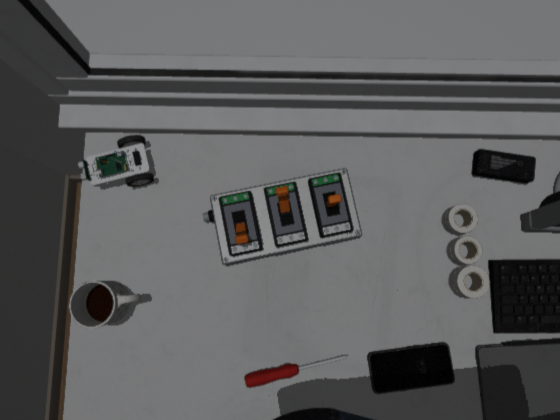

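View pics/s1.png

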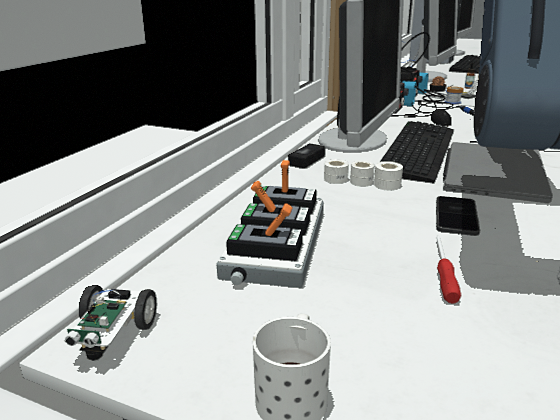

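Top view: the left breaker (241,235) leans to white, so it is off. The middle one (284,198) leans to green, so it is on. The right one (334,200) is upright, so it is the tripped one. Next I measure the strips and levers.

```bash
python3 - <<'E'
from h import *
c=dict(np.load("pics/t1.png.npz"))
for n,u,v in [("gL",236,198),("gM",282,187),("gR",326,179),("wL",244,248),("wM",290,240),("wR",338,230),("table",200,300),("c1",213,197),("c2",346,173),("c3",358,234),("c4",226,259)]: print(n,pt(c,u,v).round(4))
im=c["image"].astype(int); m=(im[...,0]>110)&(im[...,1]<130)&(im[...,2]<60)
n,l,s,ce=cv2.connectedComponentsWithStats(m.astype('uint8'))
for i in range(1,n):
    if s[i,4]>25:
        vs,us=np.where(l==i); P=np.array([pt(c,u,v) for u,v in zip(us,vs)]); k=P[:,2]>P[:,2].max()-.012
        print(ce[i].round(1),s[i,4],"top",P[k].mean(0).round(4),P[:,2].max().round(4))
cv2.imwrite("pics/t1c.png",cv2.resize(c["image"][155:275,195:375,::-1],None,fx=4,fy=4,interpolation=2))
E
```

```text
gL [0.5827 0.1697 0.0632]
gM [0.596  0.0857 0.11  ]
gR [0.6209 0.0048 0.066 ]
wL [0.4912 0.1521 0.0647]
wM [0.5075 0.0692 0.0621]
wR [ 0.5274 -0.0178  0.0624]
table [3.938e-01 2.384e-01 3.000e-04]
c1 [0.5882 0.216  0.0363]
c2 [ 0.64   -0.0364  0.0342]
c3 [ 0.5232 -0.0584  0.0372]
c4 [0.4716 0.1869 0.0395]
[281.4 189.7] 50 top [0.4432 0.0876 0.9124] 0.9124
[334.4 198.2] 70 top [ 0.5756 -0.004   0.1235] 0.1267
[241.1 238.6] 53 top [0.5044 0.1539 0.1137] 0.1174
```

View pics/t1c.png

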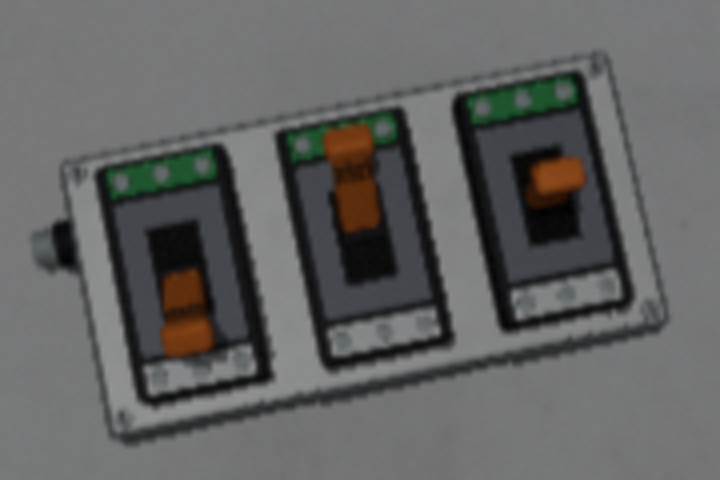

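Call:
send_rows --increments '[0, 0, -0.0216, 1.2, 3.5, 0, 0, 0, 0, -0.0216, 1.2, 3.5, 0, 0, 0, 0, -0.0216, 1.2, 3.5, 0, 0, 0, 0, -0.0216, 1.2, 3.5, 0, 0, 0, 0, -0.0216, 1.2, 3.5, 0, 0, 0, 0, -0.0216, 1.2, 3.5, 0, 0, 0, 0, -0.0216, 1.2, 3.5, 0, 0, 0, 0, -0.0216, 1.2, 3.5, 0, 0, 0, 0, 0, 2.5, 2.75, -0.2, 0, 0, 0, 0, 2.5, 2.75, -0.2, 0, 0, 0, 0, 2.5, 2.75, -0.2, 0, 0, 0, 0, 2.5, 2.75, -0.2, 0, 0, 0, 0, 2.5, 2.75, -0.2, 0, 0, 0, 0, 2.5, 2.75, -0.2, 0, 0, 0, 0, 2.5, 2.75, -0.2, 0, 0, 0, 0, 2.5, 2.75, -0.2, 0, 0, 0, 0, 2.5, 2.75, -0.2, 0, 0, 0, 0, 2.5, 2.75, -0.2, 0, 0, 0, 0, 2.5, 2.75, -0.2, 0, 0, 0, 0, 0, 0, 0, 0]' --newtons 10

```text
time: 1.77
position: [0.6079, 0.0074, 0.2079]
tool_rot: [0.994, 0.107, 0.002, -0.001]
ft_force: [0.3, 0.0, 0.2]
grip_width: 0.0004
grip_force: 0.0
```

Call:
send_rows --increments '[0, 0, 0, 0, -0.3, 0, 0, 0, 0, 0, 0, 0, 0, 0]'

```text
time: 1.93
position: [0.6031, -0.0009, 0.2079]
tool_rot: [0.995, 0.105, -0.001, 0.0]
ft_force: [-0.8, -0.9, 0.7]
grip_width: 0.0001
grip_force: 0.0
```

```bash
python3 - <<'E'
from h import *
c=shot("side","pics/s2.png");print(robot.get_obs()["position"])
cv2.imwrite("pics/s2c.png",cv2.resize(c["image"][100:300,190:390,::-1],None,fx=3,fy=3,interpolation=2))
E
```

```text
[ 0.60284048 -0.0012949   0.2080785 ]
```

View pics/s2c.png

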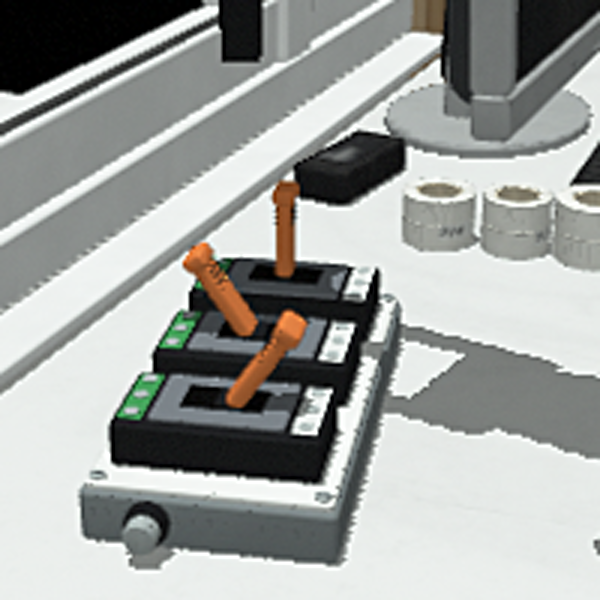

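Call:
send_rows --increments '[0, 0, 0, 0.5, 0.1, -2.5, 0, 0, 0, 0, 0, 0, -2.6, 0, 0, 0, 0, 0, 0, -2.6, 0, 0, 0, 0, 0, 0, -2.6, 0, 0, 0, 0, 0, 0, 0, 0, 0, 0, 0, -0.49, -0.1, 0, 0, 0, 0, 0, -0.49, -0.1, 0, 0, 0, 0, 0, -0.49, -0.1, 0, 0, 0, 0, 0, -0.49, -0.1, 0, 0, 0, 0, 0, -0.49, -0.1, 0, 0, 0, 0, 0, -0.49, -0.1, 0, 0, 0, 0, 0, -0.49, -0.1, 0, 0, 0, 0, 0, -0.49, -0.1, 0, 0, 0, 0, 0, 0, 0, 0, 0]'

```text
time: 3.15
position: [0.5682, -0.0075, 0.1056]
tool_rot: [0.995, 0.104, -0.001, -0.0]
ft_force: [0.5, -0.7, 1.6]
grip_width: 0.0004
grip_force: 0.6
```

```bash
python3 - <<'E'
from h import *
c=shot("side","pics/s3.png");o=robot.get_obs();print(o["position"],o["ft_force"])
cv2.imwrite("pics/s3c.png",cv2.resize(c["image"][100:300,190:390,::-1],None,fx=3,fy=3,interpolation=2))
E
```

```text
[ 0.56840326 -0.0073741   0.10550745] [ 1.14840965 -0.67997991  1.12370861]
```

View pics/s3c.png

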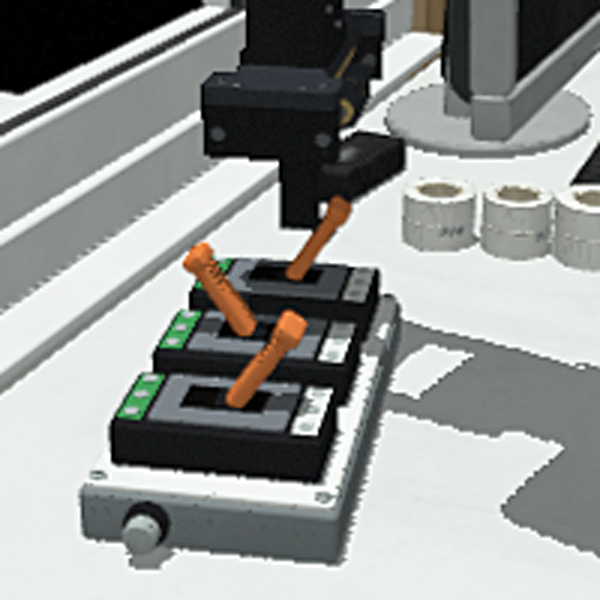

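The finger has pushed the lever to near the off lean (tip at crop pixel 340,207). I'll keep pushing until the force shows the stop.

Call:
send_rows --increments '[0, 0, 0, -0.29, -0.06, 0, 0, 0, 0, 0, -0.29, -0.06, 0, 0, 0, 0, 0, 0, 0, 0, 0]'

```text
time: 3.45
position: [0.5657, -0.0083, 0.1059]
tool_rot: [0.995, 0.104, 0.002, -0.0]
ft_force: [4.6, 1.9, -0.1]
grip_width: 0.0006
grip_force: 2.0
```

Call:
send_rows --increments '[0, 0, 0, -0.2, -0.04, 0, 0, 0, 0, 0, 0, 0, 0, 0]'

```text
time: 3.62
position: [0.5653, -0.0087, 0.1063]
tool_rot: [0.995, 0.104, 0.004, 0.0]
ft_force: [6.5, 2.0, -0.6]
grip_width: 0.0005
grip_force: 2.9
```

Call:
send_rows --increments '[0, 0, 0, -0.3, -0.06, 0, 0, 0, 0, 0, -0.3, -0.06, 0, 0, 0, 0, 0, 0, 0, 0, 0]'

```text
time: 3.87
position: [0.564, -0.0098, 0.1075]
tool_rot: [0.995, 0.103, 0.01, 0.001]
ft_force: [13.7, 5.8, -1.8]
grip_width: 0.0006
grip_force: 5.6
```

```bash
python3 - <<'E'
from h import *
c=shot("side","pics/s4.png");o=robot.get_obs();print(o["position"],o["ft_force"])
cv2.imwrite("pics/s4c.png",cv2.resize(c["image"][150:250,230:330,::-1],None,fx=6,fy=6,interpolation=2))
im=c["image"].astype(int); m=(im[...,0]>120)&(im[...,1]<130)&(im[...,2]<80)
n,l,s,ce=cv2.connectedComponentsWithStats(m.astype('uint8'))
for i in range(1,n):
    if s[i,4]>60:
        vs,us=np.where(l==i); P=np.array([pt(c,u,v) for u,v in zip(us,vs)]); k=P[:,2].argsort()
        print(ce[i],"top",np.median(P[k[-12:]],0).round(4),"bot",np.median(P[k[:12]],0).round(4))
E
```

```text
[ 0.56403435 -0.00974478  0.10753406] [13.02369216  6.39111249 -0.58546505]
[297.00675676 179.08108108] top [ 0.5427 -0.0073  0.115 ] bot [0.5654 0.0023 0.0698]
[263.28215768 196.60165975] top [0.5851 0.0911 0.1148] bot [0.5606 0.0886 0.0694]
[277.89211618 220.39004149] top [0.501  0.1634 0.113 ] bot [0.549  0.1093 0.065 ]
```

View pics/s4c.png

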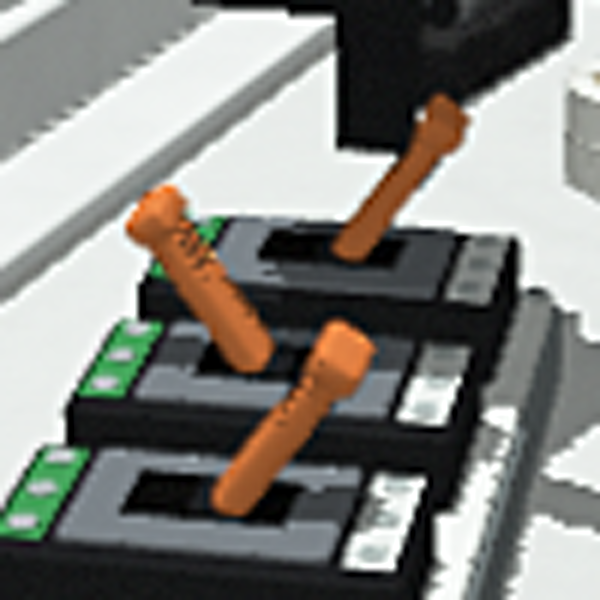

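Call:
send_rows --increments '[0, 0, 0, 1, 0.2, 0, 0, 0, 0, 0, 1, 0.2, 0, 0, 0, 0, 0, 0, 0, 2.5, 0, 0, 0, 0, 0, 0, 2.5, 0, 0, 0, 0, 0, 0, 0, 0, 0, 0, 0, -2.15, -0.4, 0, 0, 0, 0, 0, -2.15, -0.4, 0, 0, 0, 0, 0, -2.15, -0.4, 0, 0, 0, 0, 0, 0, 0, 0, 0, 0, 0, 0, 0, 0, 0, 0]'

```text
time: 4.75
position: [0.5092, -0.018, 0.1549]
tool_rot: [0.995, 0.104, -0.002, -0.001]
ft_force: [1.1, 0.0, -0.0]
grip_width: 0.0005
grip_force: 0.0
```

```bash
python3 - <<'E'
from h import *
o=robot.get_obs();p=o["position"];d=p[:2]-[.5735,-.006];print(p,o["ft_force"],d@[.978,.208],d@[-.208,.978])
c=shot("side","pics/s5.png")
cv2.imwrite("pics/s5c.png",cv2.resize(c["image"][120:250,220:350,::-1],None,fx=4,fy=4,interpolation=2))
E
```

```text
[ 0.50918939 -0.01796837  0.15492573] [ 1.13763504  0.04965105 -0.00842647] -0.06538519934118438 0.0016715464926505374
```

View pics/s5c.png

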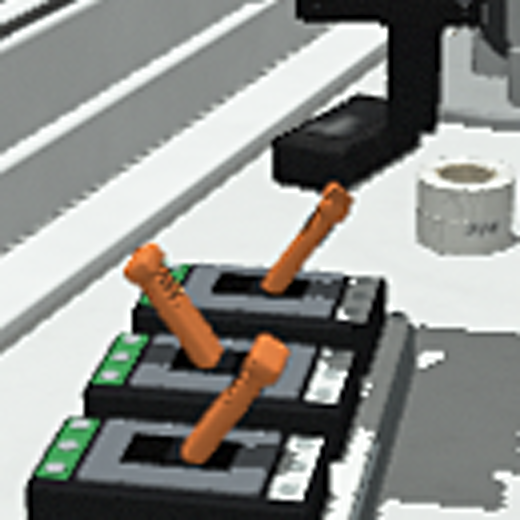

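The lever is fully off, parallel to the off neighbour, and the finger (415,125) is clear on the white side. I'll descend and push towards on.

Call:
send_rows --increments '[0, 0, 0, 0, 0, -2.5, 0, 0, 0, 0, 0, 0, -2.5, 0, 0, 0, 0, 0, 0, 0, 0, 0, 0, 0, 0.49, 0.1, 0, 0, 0, 0, 0, 0.49, 0.1, 0, 0, 0, 0, 0, 0.49, 0.1, 0, 0, 0, 0, 0, 0.49, 0.1, 0, 0, 0, 0, 0, 0.49, 0.1, 0, 0, 0, 0, 0, 0.49, 0.1, 0, 0, 0, 0, 0, 0.49, 0.1, 0, 0, 0, 0, 0, 0.49, 0.1, 0, 0, 0, 0, 0, 0.49, 0.1, 0, 0, 0, 0, 0, 0.49, 0.1, 0, 0, 0, 0, 0, 0.49, 0.1, 0, 0, 0, 0, 0, 0.49, 0.1, 0, 0, 0, 0, 0, 0.49, 0.1, 0, 0, 0, 0, 0, 0.49, 0.1, 0, 0, 0, 0, 0, 0, 0, 0, 0]'

```text
time: 6.3
position: [0.5811, -0.0041, 0.1053]
tool_rot: [0.995, 0.104, 0.001, 0.0]
ft_force: [-1.9, 0.5, -0.0]
grip_width: 0.0006
grip_force: 0.4
```

Call:
send_rows --increments '[0, 0, 0, 0.3, 0.06, 0, 0, 0, 0, 0, 0.3, 0.06, 0, 0, 0, 0, 0, 0, 0, 0, 0]'

```text
time: 6.55
position: [0.5868, -0.003, 0.1056]
tool_rot: [0.995, 0.104, 0.001, 0.0]
ft_force: [-1.8, -0.1, 0.3]
grip_width: 0.0004
grip_force: 0.5
```

Call:
send_rows --increments '[0, 0, 0, 0.3, 0.06, 0, 0, 0, 0, 0, 0.3, 0.06, 0, 0, 0, 0, 0, 0, 0, 0, 0]'

```text
time: 6.8
position: [0.5884, -0.0024, 0.1052]
tool_rot: [0.994, 0.105, -0.005, 0.0]
ft_force: [-8.2, -2.3, 3.9]
grip_width: 0.0004
grip_force: 4.9
```

Call:
send_rows --increments '[0, 0, 0, 0.3, 0.06, 0, 0, 0, 0, 0, 0.2, 0.04, 0, 0, 0, 0, 0, 0, 0, 0, 0]'

```text
time: 7.05
position: [0.5889, -0.0021, 0.105]
tool_rot: [0.994, 0.106, -0.01, 0.0]
ft_force: [-15.4, -7.8, 10.1]
grip_width: 0.0003
grip_force: 9.9
```

Call:
send_rows --increments '[0, 0, 0, -1.5, -0.3, 0, 0, 0, 0, 0, -1.5, -0.3, 0, 0, 0, 0, 0, 0, 0, 2.5, 0, 0, 0, 0, 0, 0, 2.5, 0, 0, 0, 0, 0, 0, 2.5, 0, 0, 0, 0, -2, -0.4, 2.5, 0, 0, 0, 0, -2, -0.4, 0, 0, 0, 0, 0, 0, 0, 0, 0, 0, 0, 0, 0, 0, 0, 0]'

```text
time: 7.8
position: [0.5277, -0.015, 0.2064]
tool_rot: [0.995, 0.104, 0.002, 0.0]
ft_force: [0.0, 1.1, 0.9]
grip_width: 0.0003
grip_force: 0.0
```

```bash
python3 - <<'E'
from h import *
o=robot.get_obs();print(o["position"],o["ft_force"],o["time"])
c=shot("side","pics/s6.png")
cv2.imwrite("pics/s6c.png",cv2.resize(c["image"][120:250,220:350,::-1],None,fx=4,fy=4,interpolation=2))
im=c["image"].astype(int); m=(im[...,0]>120)&(im[...,1]<130)&(im[...,2]<80)
n,l,s,ce=cv2.connectedComponentsWithStats(m.astype('uint8'))
for i in range(1,n):
    if s[i,4]>60:
        vs,us=np.where(l==i); P=np.array([pt(c,u,v) for u,v in zip(us,vs)]); k=P[:,2].argsort()
        print(ce[i],"top",np.median(P[k[-12:]],0).round(4))
E
```

```text
[ 0.52766936 -0.01498923  0.20641497] [0.03795399 1.14737104 0.94324355] 7.8
[273.50761421 178.64974619] top [0.6056 0.0075 0.1141]
[263.33061224 196.53469388] top [0.5854 0.09   0.1146]
[277.96638655 220.34033613] top [0.5026 0.1631 0.1139]
```

View pics/s6c.png

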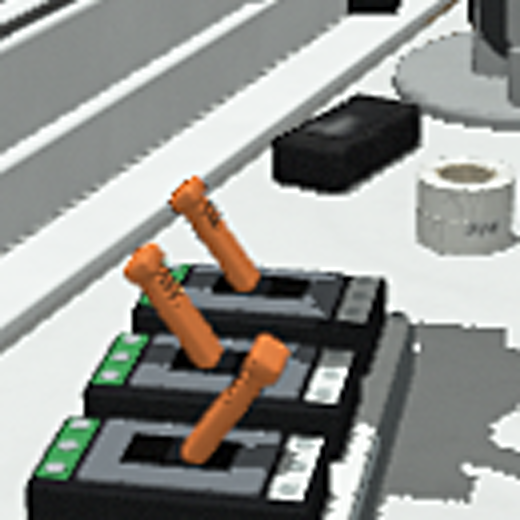

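The tripped lever (tip 187,195) is now parallel to the on neighbour (143,265), the off neighbour hasn't moved, and the gripper is clear.

```bash
python3 -c "
from rig import robot
print(robot.hand_in())"
```

```text
the job is handed in; nothing more can be done
None
```

I reset the tripped breaker: its lever went fully off to the stop, then fully on to the stop. The other two levers are unmoved, the gripper is clear, and the job was handed in at about 8 s.

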